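# Rock the sorting gate over and feed the balls to the green bin

## Task

The seesaw gate of the ball sorter is tipped to the left, towards the red bin. Press its raised yellow pad with a fingertip to rock the gate right over to the other side, then push the orange shutter tab sideways to the end of its slide, so that all three steel balls run down the right-hand chute into the green bin by themselves. Do not touch or lift the balls, let none go into the red bin, and leave the things around the sorter where they are.

Things in the scene. Friction and masses are not known exactly. Their poses are not given: they have to be found in the camera images.
- sorter: Fixed ball sorter, 372 mm wide (y): feed channel behind, seesaw gate in the middle, chute and catch bin at each side. Origin: underside, below the gate's middle; x points to the feed channel (away from the robot at yaw 0), y left, z up. The channel runs from x=+30 to +125 mm, half-width 15 mm, wall tops 106 (mouth) to 122 mm high; highest point 125 mm, tab 132 mm.
- gate (a joint): Tilt of the white seesaw gate (trough 60 x 120 mm) on its axle along the sorter's x, 60 mm up. +0.28 = fully left (low at +y, feeds the red bin), -0.28 = fully right (low at -y, feeds the green bin), hard stops. Top-heavy: past the middle it falls over by itself and stays. About 1 N on the raised pad rocks it.
- pad_right (a point): Centre of the upper face of the right-hand yellow press pad (30 x 30 mm, 5 mm thick) on the front wall of the gate, 44.5 mm in front of and 44 mm to the right of the axle's middle; it moves with the gate: about 106 mm above the table when raised, 82 mm when down.
- pad_left (a point): The same point of the left-hand yellow press pad (mirror image), which is down at the start.
- shutter (a joint): Travel of the steel shutter that holds the balls back in the feed channel: 0 = closed, 0.034 = fully open (hard stop), moving along the sorter's +y (leftward). It stays where it is left; moving it takes about 1.5 N.
- tab (a point): Middle of the right-hand (-y) face of the shutter's orange push tab, an upright plate 24 mm (along x) x 5 mm x 46 mm high, to the right of the feed channel; this point lies 115 mm above the table, the tab's top edge 132 mm, its lower edge 86 mm. Push this face along the sorter's +y to open. The space to its right is free above 90 mm.
- green_bin (a point): Centre of the inner floor (10 mm above the table) of the green catch bin at the sorter's right (-y) end; inside 68 x 74 mm, walls up to 58 mm high.
- red_bin (a point): Centre of the inner floor of the red catch bin at the left (+y) end, same size.
- ball_0: Steel bearing ball, 20 mm diameter, 33 g, number 1 of three queued in the feed channel counted from the shutter; origin at its centre.
- ball_1: Steel bearing ball, 20 mm diameter, 33 g, number 2 of three queued in the feed channel counted from the shutter; origin at its centre.
- ball_2: Steel bearing ball, 20 mm diameter, 33 g, number 3 of three queued in the feed channel counted from the shutter; origin at its centre.
- bushing_brass: Bystander, to be left alone. Brass flanged bushing, 23 mm wide, 21 mm high, standing behind the right chute. Origin: centre of its underside.
- bushing_steel: Bystander, to be left alone. Steel flanged bushing, 26 mm wide, 25 mm high, standing left of the feed channel. Origin: centre of its underside.
- ring_gauge: Bystander, to be left alone. Steel ring gauge, 52 mm diameter, 18 mm high. Origin: centre of its underside.
- flange: Bystander, to be left alone. Turned steel flange, 66 mm diameter, 31 mm high. Origin: centre of its underside.
- loupe: Bystander, to be left alone. Black loupe, 46 mm diameter, 70 mm high. Origin: centre of its underside.
- micrometer: Bystander, to be left alone. Micrometer lying flat, 161 mm long, 19 mm high. Origin: centre of its underside.
- stylus_case: Bystander, to be left alone. Small blue and white plastic box, 51 x 86 x 25 mm. Origin: centre of its underside.

How it is judged:
By the outcome, as a careful person would: the job done as asked, in the order asked, and still so for the second after the job is handed in, with the robot touching nothing.
It also fails if it takes over 38 s, if anything falls off the work surface, if the arm or the gripper's body presses on something with over 40 N, if the wrist force passes 120 N, or if a joint passes its speed limit or range.

## Robot

A 6-joint arm with a two-finger parallel gripper is mounted at the origin on a cart in front of the work surface, level with it; the furniture and walls round the work are solid. World frame = base frame: x ahead of the robot, y to its left, z up, the work surface at z = 0. Lengths are in m, angles in degrees, forces in N, time in s.
With the tool pointing down it reaches from about 0.4 to 0.825 m from the base axis. Payload 7 kg.
Tool frame: the origin (TCP) lies midway between the tips of the shut fingers; the grasp point (between the pads) lies 19 mm behind it; z points along the fingers, x is the direction in which the jaws open and shut, and the axes are right-handed (so a half turn about z gives the same grasp; the last joint's range is limited). The gripper opens to 88 mm and grips with 3 to 60 N. Pads are 19 mm wide; open, the fingers measure 130 mm over their backs; the gripper's body (78 mm by 193 mm) begins 47 mm behind the grasp point.
Start: joints at [-56.946, 20.546, 0.682, 0, -70.136, -16.507], TCP at [0.192, -0.647, 0.227] pointing down, gripper open.
Joint ranges: [-176.03, 176.03], [-82.01, 121.73], [-58.28, 71.71], [-173.87, 95.51], [-174.79, -0.11], [-173.66, 173.66]. Speed limits (degrees/s): [136.94, 136.94, 172.46, 180, 180, 180].

## Interface

Orientations are given as [roll, pitch, yaw] about the fixed x, y, z axes, in that order (R = Rz(yaw) Ry(pitch) Rx(roll)).
In Python, from plant import * gives the robot as it stands. The module is installed in compiled form; this text tells all that it offers.
- The arm moves only by the shell command python3 -m pendant 'ROWS' [OPENING]. ROWS is JSON, a list that holds one entry, the list of rows, each a list of 6 numbers: the shift along the world's x, y, z in mm, then the turn, a rotation vector about the world's x, y, z in degrees. A call has 1 to 10 rows; each row is the pose to reach, as a shift and turn from the pose commanded when the call began; what a row does not reach only later rows make up. A row lasts 1/8 s, in which the tool goes at most 62.5 mm and 10.7 degrees, less where a joint would pass 70% of its speed; a pose out of reach is approached as far as the arm can. A call with a gripper value outside its range is refused whole. OPENING is the closure, from -1 (fully open) to 1 (shut), set as the call begins (- or left out, the last holds). The fingers move at their own pace and stop on an object; the grip force is fixed at half the most. Time passes only in rows, so rows that repeat a pose let the fingers close. It gives the time, the measured TCP pose, the force and the opening at its end, in the units of the state.
- get_obs(): the state, without advancing time (a new reading comes with each control period).
- snapshot(name): name is "scene" or "top"; returns a dict with "pixels" (384x512x3 uint8, red, green, blue), "depth" (384x512 float32, m along the optical axis (not along the pixel's ray), 0 where there is no reading), "fx", "fy", "cx", "cy" (pixels), "dist" ([k1, k2, p1, p2, k3] as OpenCV has them; the pictures are not rectified), "pose" (4x4, takes a point from camera to world coordinates). Camera axes: x right, y down, z forward; pixel columns grow to the right and rows downward; lengths in m; the calibration is good to about 2 mm. A picture is of the moment at which its call begins.
- close_job(): hands the job in, once; it reports no verdict.
The state is a dict: "clock": time; "joint_pos": joint angles; "qvel": joint speeds; "tau": joint torques, N m; "tool_pos": TCP position; "orientation": TCP orientation; "force": force on the tool from outside, world axes, zero at the start; "moment": the same for the moment, N m; "opening": finger opening in m.
Only numpy, scipy, OpenCV 4.12 (cv2) and the standard library are available. Lean on these libraries where they do the work, as an engineer would, in place of code of your own. Each camera call takes 0.05 s, during which the arm holds its last target. There are 200 camera calls.

## Working session

There is one attempt and no reset: what is moved stays moved. The work goes in short steps, Python scripts to look and compute and a shell command to move; the robot and the scene stay as the last step left them, time stands still between calls to the robot, and variables do not carry over. Pictures are saved under pics/ and viewed, about 8 in all and at most 12, crops included, and the job is handed in when it is done.

```bash
mkdir -p pics
cat > h.py <<'E'
from plant import *
import numpy as np, cv2
def snap(n,f):
    s=snapshot(n); cv2.imwrite('pics/'+f,cv2.cvtColor(s['pixels'],cv2.COLOR_RGB2BGR)); np.savez('pics/'+f[:-4],**s); return s
def ray(s,u,v):
    K=np.array([[s['fx'],0,s['cx']],[0,s['fy'],s['cy']],[0,0,1.]],float)
    p=cv2.undistortPoints(np.array([[[u,v]]],float),K,np.array(s['dist'],float))[0,0]
    T=np.array(s['pose']); return T[:3,3],T[:3,:3]@np.array([p[0],p[1],1])
def onz(s,u,v,z):
    o,d=ray(s,u,v); return o+d*(z-o[2])/d[2]
def dep(s,u,v):
    o,d=ray(s,u,v); return o+d*s['depth'][int(round(v)),int(round(u))]
E
python3 - <<'E'
from h import *
a=snap('scene','s1.png');b=snap('top','t1.png')
im=np.vstack([cv2.imread('pics/s1.png'),cv2.imread('pics/t1.png')])
for s in(a,b): print(np.round(s['pose'],3).tolist(),s['fx'])
print(get_obs())
E
```

```text
[[-0.708, -0.291, 0.644, -0.499], [-0.706, 0.273, -0.653, 1.066], [0.014, -0.917, -0.398, 0.726], [0.0, 0.0, 0.0, 1.0]] 352.5224887708062
[[-0.025, -0.986, 0.163, 0.163], [-1.0, 0.027, 0.007, 0.039], [-0.011, -0.162, -0.987, 2.031], [0.0, 0.0, 0.0, 1.0]] 470.87601993042256
{'clock': 0.1, 'joint_pos': array([-5.69466374e+01,  2.05855031e+01,  6.39056435e-01, -1.87292496e-02,
       -7.01351618e+01, -1.65062841e+01]), 'qvel': array([ 0.18676988, -0.17432981,  0.17703764,  0.07497029,  0.0308726 ,
        0.02300091]), 'tau': array([-9.53773269e-04, -5.84161949e+01,  2.93753189e+01,  7.01559618e+00,
        1.01743321e-02, -4.92200115e-05]), 'tool_pos': array([ 0.19209088, -0.64663432,  0.22573414]), 'orientation': array([-1.79993693e+02, -8.32483801e-02,  1.06540697e+02]), 'force': array([ 0.12407113,  0.21765599, -0.09422328]), 'moment': array([-0.01376336, -0.01518921,  0.00076596]), 'opening': 0.08790816841776333}
```

View pics/t1.png

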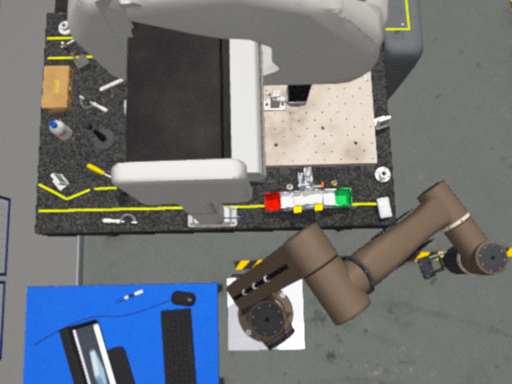

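View pics/s1.png

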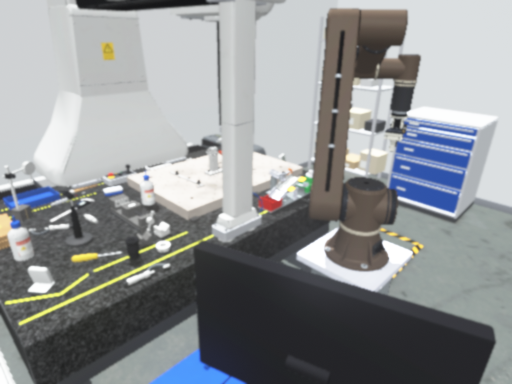

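Top view: the sorter is at about (308,200), with the red bin at (272,201) and the green bin at (343,197). The yellow pads are near (297,209) and (318,208), the feed channel is near (305,180), and the CMM bridge is to the left. The scene view shows it only small, around (285,190). I'll enlarge the top view and measure there.

Run:
```python
from h import *
s=dict(np.load('pics/t1.npz'))
im=cv2.imread('pics/t1.png'); c=im[160:225,250:400]
cv2.imwrite('pics/t1c.png',cv2.resize(c,None,fx=5.3,fy=5.3,interpolation=cv2.INTER_CUBIC))
h=cv2.cvtColor(im,cv2.COLOR_BGR2HSV)
for n,lo,hi,z in [('red',(0,150,80),(6,255,255),.058),('green',(50,120,60),(85,255,255),.058),('yel',(22,150,120),(34,255,255),.095),('or',(7,120,120),(20,255,255),.132)]:
    m=cv2.inRange(h,lo,hi); m[:160]=0;m[225:]=0;m[:,:250]=0;m[:,400:]=0
    k,l,st,ce=cv2.connectedComponentsWithStats(m)
    for i in range(1,k):
        if st[i,4]>=2: print(n,st[i],ce[i].round(1),onz(s,*ce[i],z).round(4),dep(s,*ce[i]).round(4))
```

```text
red [264 191  19  20 281] [272.  201.2] [ 0.4646 -0.0403  0.058 ] [ 0.4717 -0.0422  0.0116]
green [335 187  18  20 297] [343.4 196.6] [ 0.4762 -0.3434  0.058 ] [ 0.484  -0.3529  0.0091]
yel [352 202  25   4  84] [364.2 203.6] [ 0.4385 -0.4208  0.095 ] [ 0.4528 -0.4447 -0.0055]
yel [250 204  15   4  45] [257.1 205.8] [0.4414 0.0238 0.095 ] [ 0.4558  0.023  -0.0051]
yel [314 204   9   7  52] [318.1 207.1] [ 0.4291 -0.2288  0.095 ] [ 0.4276 -0.2273  0.1063]
yel [293 206   9   8  55] [297.1 209.3] [ 0.4222 -0.1414  0.095 ] [ 0.4234 -0.1422  0.0864]
or [321 181   3   7  17] [322.2 183.8] [ 0.5199 -0.2455  0.132 ] [ 0.5193 -0.245   0.1353]
or [333 183   2   2   2] [333.5 183.5] [ 0.52   -0.2917  0.132 ] [ 0.5416 -0.3118  0.0169]
```

View pics/t1c.png

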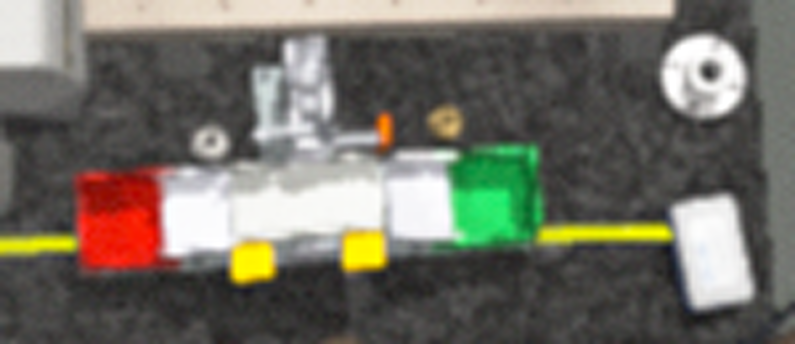

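The crop agrees with the measurements: the raised right pad is at crop (363,250), world (0.428,-0.227,0.106). The tab is at crop (384,130), world (0.519,-0.245). The sorter origin comes out near (0.470,-0.193) with a yaw of about 2.3°. I'll shut the gripper and move above the right pad with the jaws along the sorter's y.

```bash
python3 -m pendant '[[[24,41,10,0,0,-2],[72,126,10,0,0,-5],[120,210,10,0,0,-8],[165,290,10,0,0,-11],[200,351,10,0,0,-14],[222,390,0,0,0,-14],[233,410,-20,0,0,-14],[233,410,-50,0,0,-14],[233,410,-70,0,0,-14],[233,410,-70,0,0,-14]]]' 1
python3 - <<'E'
from h import *
s=snap('top','t2.png');a=snap('scene','s2.png')
x=cv2.resize(cv2.imread('pics/t2.png')[160:225,250:400],None,fx=5.3,fy=5.3,interpolation=cv2.INTER_CUBIC)
y=cv2.resize(cv2.imread('pics/s2.png')[150:235,225:345],(424,300),interpolation=cv2.INTER_CUBIC)
cv2.imwrite('pics/c2.png',np.vstack([x[:295],np.pad(y,((0,0),(0,x.shape[1]-424),(0,0)))]))
E
```

```text
clock: 1.35
tool_pos: [0.4242, -0.2361, 0.1551]
orientation: [-179.8, -0.1, 92.6]
force: [0.6, -0.3, 1.0]
opening: 0.0003
```

View pics/c2.png

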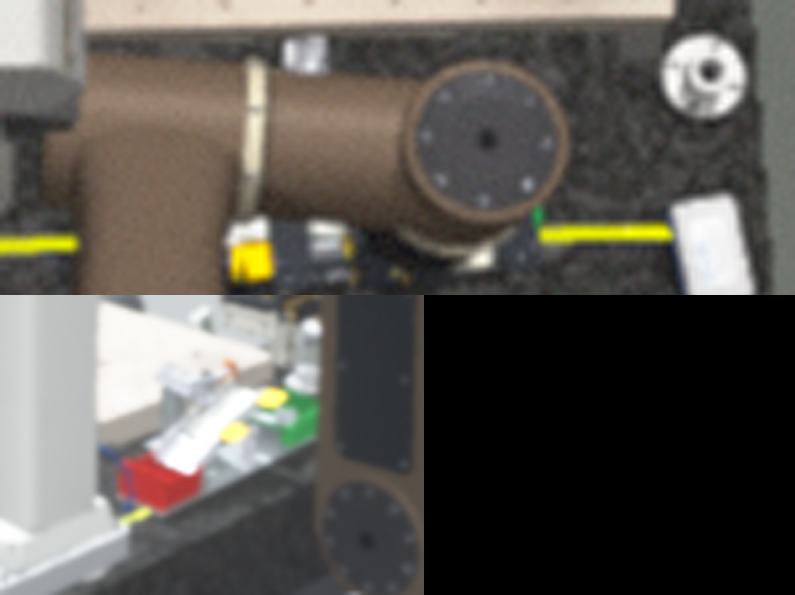

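The enlarged top view shows the arm over the sorter, with the left pad still visible at (250,260). In the scene crop the pads are at (272,398) and (235,432), and the gripper body is above at about (250,325). I'll check where the fingertip projects before pressing.

Run:
```python
from h import *
s=dict(np.load('pics/s2.npz'));T=np.linalg.inv(s['pose'])
K=np.array([[s['fx'],0,s['cx']],[0,s['fy'],s['cy']],[0,0,1.]],float)
for P in [(.4242,-.2361,.1551),(.4242,-.2361,.107),(.4276,-.2273,.1063),(.4242,-.2361,.24)]:
    p,_=cv2.projectPoints(np.array([P]),cv2.Rodrigues(T[:3,:3])[0],T[:3,3],K,s['dist'].astype(float)); p=p[0,0]
    print(P,p.round(1),((p-[225,150])*3.53+[0,295]).round())
cv2.imwrite('pics/s2c.png',cv2.resize(cv2.imread('pics/s2.png')[120:200,270:340],None,fx=7,fy=7,interpolation=cv2.INTER_CUBIC))
```

```text
(0.4242, -0.2361, 0.1551) [304.2 169.3] [280. 363.]
(0.4242, -0.2361, 0.107) [303.4 178.8] [277. 396.]
(0.4276, -0.2273, 0.1063) [301.7 179.2] [271. 398.]
(0.4242, -0.2361, 0.24) [305.6 152.1] [284. 303.]
```

View pics/s2c.png

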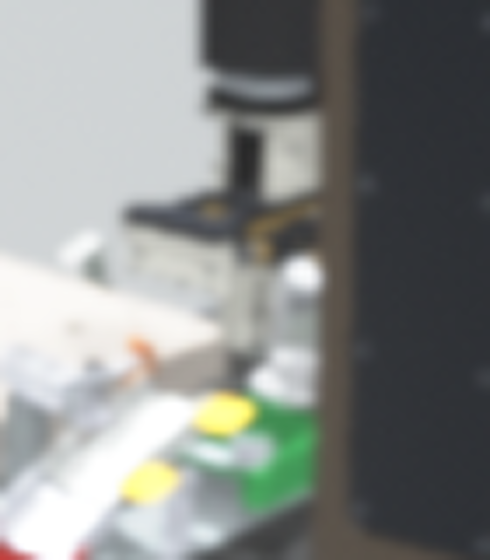

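The fingertip is just above the raised pad: tip at (240,365), pad at (225,412), as projected. Pressing now.

```bash
python3 -m pendant '[[[0,0,-20,0,0,0],[0,0,-38,0,0,0],[0,0,-44,0,0,0],[0,0,-49,0,0,0],[0,0,-54,0,0,0],[0,0,-59,0,0,0],[0,0,-63,0,0,0],[0,0,-67,0,0,0],[0,0,-70,0,0,0],[0,0,-70,0,0,0]]]'
python3 -m pendant '[[[0,0,30,0,0,0],[0,0,70,0,0,0],[0,0,70,0,0,0]]]'
python3 - <<'E'
from h import *
s=snap('scene','s3.png');im=cv2.imread('pics/s3.png')
cv2.imwrite('pics/s3c.png',cv2.resize(im[140:220,250:340],None,fx=7,fy=7,interpolation=cv2.INTER_CUBIC))
h=cv2.cvtColor(im,cv2.COLOR_BGR2HSV);m=cv2.inRange(h,(22,110,120),(34,255,255));m[:160]=0;m[215:]=0;m[:,:270]=0;m[:,320:]=0
k,l,st,ce=cv2.connectedComponentsWithStats(m)
for i in range(1,k):print(st[i],ce[i],dep(s,*ce[i]))
E
```

```text
clock: 2.7
tool_pos: [0.4251, -0.2368, 0.0864]
orientation: [-180.0, -0.0, 92.6]
force: [0.1, 0.6, 0.5]
opening: 0.0003
clock: 3.08
tool_pos: [0.4272, -0.2373, 0.1594]
orientation: [179.7, 0.1, 92.6]
force: [-0.8, 0.8, -0.2]
opening: 0.0007
[303 182   2   1   2] [303.5 182. ] [ 0.44906178 -0.27389939  0.07231111]
```

View pics/s3c.png

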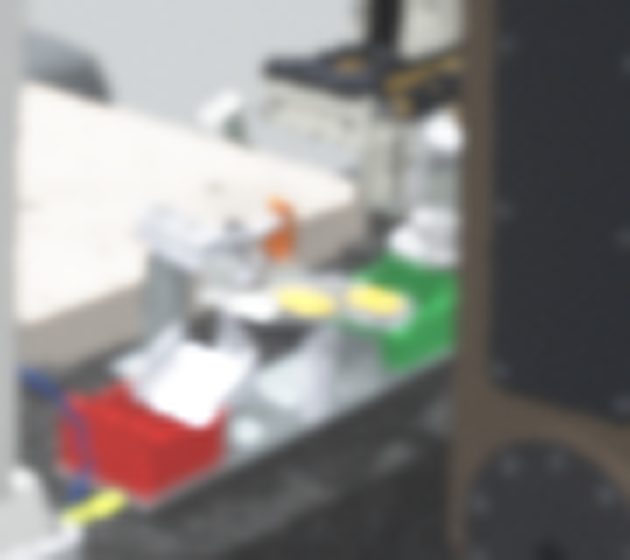

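The gate is over: the left half is now raised with its pad at (305,300), and the right pad is low at (375,298). The orange tab is at (280,230), still closed. Next I'll go to the right side of the tab and descend.

```bash
python3 -m pendant '[[[20,-15,20,0,0,0],[60,-42,25,0,0,0],[97,-70,25,0,0,0],[97,-70,5,0,0,0],[97,-70,-20,0,0,0],[97,-70,-40,0,0,0],[97,-70,-48,0,0,0],[97,-70,-48,0,0,0],[97,-70,-48,0,0,0]]]'
python3 - <<'E'
from h import *
s=snap('scene','s4.png');im=cv2.imread('pics/s4.png')
cv2.imwrite('pics/s4c.png',cv2.resize(im[140:220,250:340],None,fx=7,fy=7,interpolation=cv2.INTER_CUBIC))
E
```

```text
clock: 4.25
tool_pos: [0.5227, -0.3072, 0.1092]
orientation: [179.9, 0.0, 92.6]
force: [-0.4, 0.4, -0.3]
opening: 0.0005
```

View pics/s4c.png

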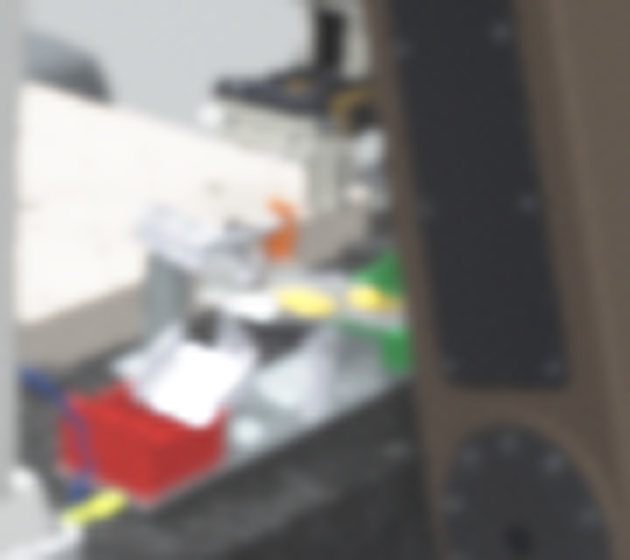

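The fingers are at (320,190), free and to the right of the tab at (280,230). Pushing in stages and watching the force.

```bash
python3 -m pendant '[[[0,12,0,0,0,0],[0,24,0,0,0,0],[0,32,0,0,0,0],[0,40,0,0,0,0],[-1,48,0,0,0,0],[-1,55,0,0,0,0],[-1,60,0,0,0,0],[-1,64,0,0,0,0],[-1,64,0,0,0,0]]]'
python3 -m pendant '[[[0,2,0,0,0,0],[0,4,0,0,0,0],[0,6,0,0,0,0],[0,6,0,0,0,0]]]'
python3 - <<'E'
from h import *
s=snap('scene','s5.png');im=cv2.imread('pics/s5.png')
cv2.imwrite('pics/s5c.png',cv2.resize(im[140:220,250:340],None,fx=7,fy=7,interpolation=cv2.INTER_CUBIC))
for f in('s4','s5'):
    im=cv2.imread(f'pics/{f}.png');h=cv2.cvtColor(im,cv2.COLOR_BGR2HSV);m=cv2.inRange(h,(5,120,120),(16,255,255));m[:160]=0;m[182:]=0;m[:,:270]=0;m[:,305:]=0
    v,u=np.nonzero(m); s=dict(np.load(f'pics/{f}.npz'));print(f,len(u),u.mean(),v.mean(),onz(s,u.mean(),v.mean(),.115))
E
```

```text
clock: 5.42
tool_pos: [0.521, -0.2427, 0.1084]
orientation: [-180.0, -0.0, 92.6]
force: [0.8, -0.5, 0.4]
opening: 0.0006
clock: 5.92
tool_pos: [0.5211, -0.2369, 0.1084]
orientation: [-180.0, -0.0, 92.5]
force: [0.5, -0.4, 0.2]
opening: 0.0005
s4 10 289.5 174.0 [ 0.49769728 -0.22027727  0.115     ]
s5 1 286.0 171.0 [ 0.53649623 -0.2404667   0.115     ]
```

View pics/s5c.png

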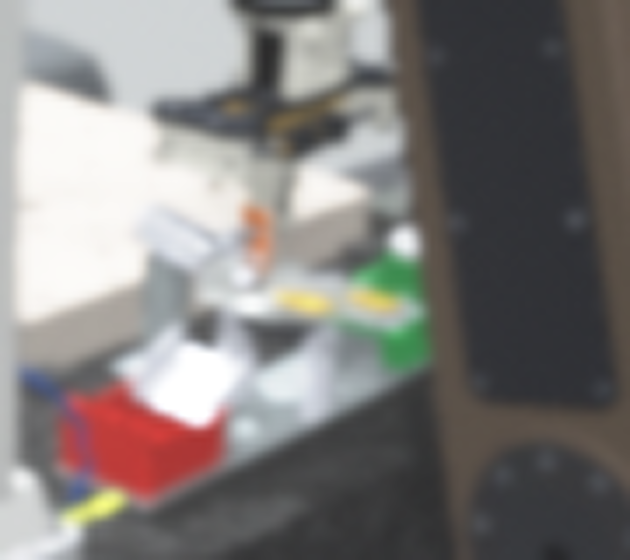

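The tab has moved from (280,230) to (257,240), about 23 mm, and there's no end-stop force yet. I'll push on until the stop shows.

```bash
python3 -m pendant '[[[0,2,0,0,0,0],[0,4,0,0,0,0],[0,4,0,0,0,0]]]'
python3 -m pendant '[[[0,1.5,0,0,0,0],[0,3,0,0,0,0],[0,3,0,0,0,0]]]'
```

```text
clock: 6.35
tool_pos: [0.5212, -0.2341, 0.1086]
orientation: [-180.0, 0.1, 92.6]
force: [-0.1, -7.9, -2.0]
opening: 0.0007
clock: 6.72
tool_pos: [0.5212, -0.2336, 0.1089]
orientation: [-180.0, 0.3, 92.6]
force: [0.9, -23.2, -4.7]
opening: 0.0005
```

The hard stop is at y=-0.234, as predicted (23 N against the push, tip stalled). Now I'll back away, go up and clear of the view, and check the bins.

```bash
python3 -m pendant '[[[0,-10,0,0,0,0],[0,-40,0,0,0,0],[0,-70,0,0,0,0],[0,-75,40,0,0,0],[0,-75,100,0,0,0],[-30,-125,120,0,0,0],[-70,-170,120,0,0,0],[-110,-215,120,0,0,0],[-150,-260,120,0,0,0],[-190,-300,120,0,0,0]]]'
python3 -m pendant '[[[-20,-40,0,0,0,0],[-60,-80,0,0,0,0],[-60,-80,0,0,0,0],[-60,-80,0,0,0,0],[-60,-80,0,0,0,0],[-60,-80,0,0,0,0]]]'
python3 - <<'E'
from h import *
snap('scene','s6.png');snap('top','t6.png')
x=cv2.resize(cv2.imread('pics/t6.png')[160:225,250:400],None,fx=5.3,fy=5.3,interpolation=cv2.INTER_CUBIC)
y=cv2.resize(cv2.imread('pics/s6.png')[160:220,250:350],None,fx=4.2,fy=4.2,interpolation=cv2.INTER_CUBIC)
cv2.imwrite('pics/c6.png',np.vstack([x[:340],np.pad(y,((0,0),(0,x.shape[1]-y.shape[1]),(0,0)))]))
E
```

```text
clock: 7.98
tool_pos: [0.3302, -0.5312, 0.2286]
orientation: [180.0, 0.0, 92.6]
force: [1.0, -0.8, -0.2]
opening: 0.0004
clock: 8.72
tool_pos: [0.2722, -0.6094, 0.2289]
orientation: [180.0, 0.0, 92.6]
force: [-0.2, 0.1, 0.1]
opening: 0.0005
```

View pics/c6.png

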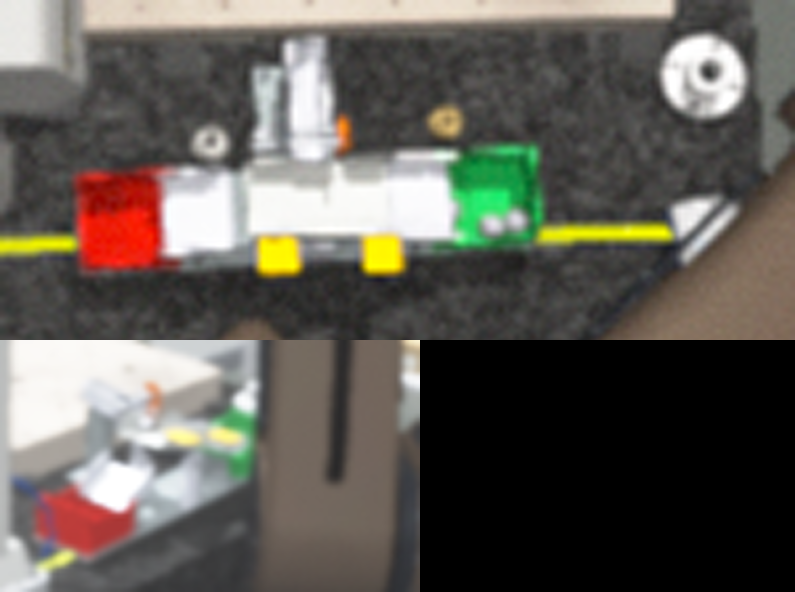

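Two balls are in the green bin at (490,225) and (517,220), and a third looks to be entering at (457,215). The feed channel is empty, the shutter is open and the gate is still to the right. I'll wait a little and look again.

```bash
python3 -m pendant '[[[0,0,0,0,0,0],[0,0,0,0,0,0],[0,0,0,0,0,0],[0,0,0,0,0,0],[0,0,0,0,0,0],[0,0,0,0,0,0],[0,0,0,0,0,0],[0,0,0,0,0,0]]]'
python3 - <<'E'
from h import *
snap('top','t7.png')
im=cv2.imread('pics/t7.png')
cv2.imwrite('pics/c7.png',np.vstack([cv2.resize(im[165:215,290:360],(700,500),interpolation=cv2.INTER_CUBIC)]))
d=cv2.absdiff(im,cv2.imread('pics/t6.png'))[180:215,325:360].max(2);print(d.max(),np.argwhere(d>40)+[180,325])
E
```

```text
clock: 9.82
tool_pos: [0.2712, -0.61, 0.2286]
orientation: [180.0, 0.0, 92.5]
force: [-0.3, 0.1, -0.8]
opening: 0.0008
19 []
```

View pics/c7.png

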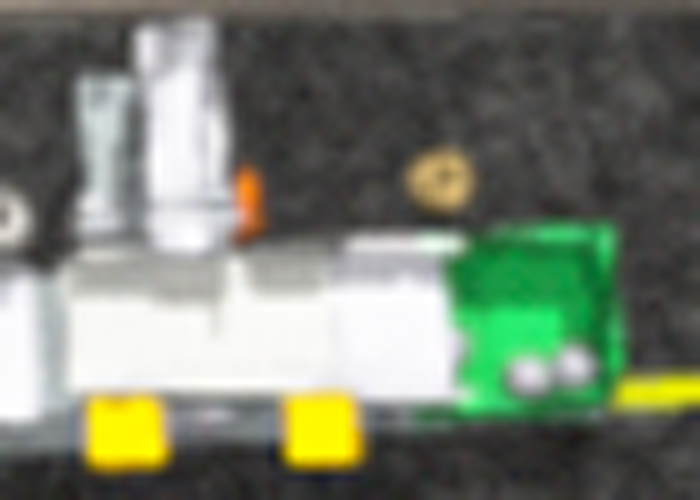

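Nothing is moving. Two balls are clear at (530,375) and (575,365), and a grey edge shows at (458,350) beside the chute lip. I'll use depth to check whether that is the third ball on the bin floor.

Run:
```python
from h import *
a=dict(np.load('pics/t1.npz'));b=dict(np.load('pics/t7.npz'))
for s in(a,b):
    print('z mm, rows 195-205, cols 331-350')
    for v in range(195,206): print(v,[int(1000*dep(s,u,v)[2]) for u in range(331,351)])
    print('gray',s['pixels'][198:202,333:339].tolist()[1:3])
    print('channel z');print([[int(1000*dep(s,u,v)[2]) for u in range(303,314)] for v in range(168,190,2)])
for p in[(343,202),(347.5,201.5),(336,200)]: print(onz(b,*p,.02))
```

```text
z mm, rows 195-205, cols 331-350
195 [43, 32, 36, 12, 13, 5, 2, 3, 8, 13, 17, 10, 1, 5, 12, 12, 0, 14, 34, 48]
196 [44, 31, 43, 8, 8, 8, 20, 2, 4, 0, 2, 10, 15, 13, 6, -3, 0, 4, 34, 49]
197 [47, 51, 30, 31, 13, 10, 3, 6, 9, 12, 10, 9, 8, -1, 0, 18, 13, 7, 26, 51]
198 [35, 43, 38, 40, 13, 4, 0, 9, 5, 5, 4, 7, 9, 9, 10, 10, -2, -1, 19, 40]
199 [42, 43, 44, 47, 12, 14, -3, 3, 4, 2, 10, 4, 5, 8, 6, 16, 15, 6, 26, 49]
200 [50, 37, 2031, 30, -1, 7, 9, 5, 7, -2, 9, 14, 0, 11, 11, 9, 12, 5, 24, 50]
201 [43, 51, 38, 26, 8, 4, 12, 20, 6, 8, 18, 2, 9, 4, 3, 5, 0, 11, 16, 39]
202 [31, 43, 40, 30, 0, 3, 2, 8, 14, 3, 6, 7, 16, 12, 2, 10, 9, 2, 24, 33]
203 [35, 49, 27, 38, 0, 3, 4, -7, -1, 12, 13, 13, 6, 12, 0, 14, 7, 4, 19, 43]
204 [63, 60, 68, 69, 52, 54, 5, 21, 14, 5, 16, 8, 7, 0, 9, 8, 15, 3, 44, 45]
205 [7, 2031, 41, 33, 38, 42, 30, 44, 39, 39, 39, 41, 44, 38, 46, 38, 38, 33, 35, 26]
gray [[[252, 251, 254], [233, 245, 240], [139, 229, 162], [55, 219, 104], [35, 217, 99], [46, 223, 105]], [[252, 251, 253], [241, 247, 246], [155, 232, 177], [63, 220, 109], [39, 219, 102], [38, 222, 103]]]
channe
[... 1668 characters left out ...]
114], [40, 222, 102]]]
channel z
[[-1, 126, 121, 104, 102, 102, 101, 116, 6, 0, 2], [-6, 121, 100, 92, 102, 97, 103, 119, -1, -7, 15], [3, 123, 96, 100, 105, 99, 99, 115, -7, -1, -10], [55, 108, 106, 104, 93, 95, 93, 100, 107, 0, 0], [49, 111, 95, 98, 94, 102, 100, 96, 107, -10, 14], [41, 96, 93, 88, 87, 97, 94, 105, 114, -6, -6], [17, 100, 112, 94, 90, 92, 90, 97, 105, -8, 0], [0, 86, 109, 85, 90, 93, 86, 94, 108, 0, -12], [123, 128, 112, 110, 114, 117, 117, 113, 131, 119, 129], [122, 119, 123, 129, 120, 126, 126, 111, 110, 131, 122], [-5, 8, 87, 89, 84, 84, 81, 88, 86, 3, 103]]
[ 0.45871995 -0.34780837  0.02      ]
[ 0.46037284 -0.36735267  0.02      ]
[ 0.46826698 -0.3180891   0.02      ]
```

Depth shows the channel is empty, its floor reading about 15 mm lower than when it held the balls. The third ball's surface reads about 22–26 mm high, below the chute lip at about 42 mm, so it lies on the bin floor beside the chute. Handing in.

```bash
python3 -c "
from plant import *
print(close_job())"
```

```text
the job is handed in; nothing more can be done
None
```

I rocked the gate over to the right with one press on the raised right pad. I then pushed the orange tab to its hard stop, backed away and handed the job in at about 10 s. The push at the stop peaked at about 23 N in the readings.

**Last checks:**
- **Balls:** Two are plainly visible in the green bin. The third is mostly hidden by the chute lip. Its visible edge and the depth readings (about 22–26 mm high, lip at about 42 mm) put it on the bin floor, so that one is less certain. The feed channel and red bin look empty, and nothing moved between the last two pictures.
- **Gate and shutter:** The gate was still over to the right and the shutter still open in the last picture.
- **Surroundings:** The two bushings and the flange look unmoved. The white box at the right was partly behind the arm in the last wide view. I did not check the loupe, ring gauge or micrometer one by one, but the arm did not go near the surface elsewhere. The only clear contact force was at the tab.

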